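# Push a parts case into the packed row

### The arm

A 6-joint arm with a two-finger parallel gripper is mounted at the origin on the work surface. World frame = base frame: x ahead of the robot, y to its left, z up, the work surface at z = 0. Lengths are in mm, angles in rad, forces in N, time in s.
With the tool pointing down it reaches from about 350 to 775 mm from the base axis. Payload 7.3 kg.
Tool frame: the origin (TCP) lies on the centre line of the jaws, within the pads' length; the fingertips stand 17 mm ahead of it and the grasp point (between the pads) lies 2 mm behind it; z points along the fingers, y is the line along which they close (so a half turn about z gives the same grasp; the last joint's range is limited). The gripper opens to 92 mm and grips with 3 to 60 N. Pads are 19 mm wide; open, the fingers measure 130 mm over their backs; the gripper's body (75 mm by 190 mm) begins 47 mm behind the grasp point.
Start: joints at [-1.263, 0.342, 1.524, -0, 1.275, -0.146], TCP at [230.175, -471.871, 243.741] pointing down, gripper open.
Joint ranges: [-2.53, 2.53], [-0.77, 2.02], [0.04, 2.7], [-1, 4.14], [0.28, 2.66], [-3.11, 3.11]. Speed limits (rad/s): [2.57, 2.57, 3.14, 3.14, 3.14, 3.14].

### API

Orientations are given as [roll, pitch, yaw] about the fixed x, y, z axes, in that order (R = Rz(yaw) Ry(pitch) Rx(roll)).
In Python, from plant import bot gives the robot as it stands. The module is installed in compiled form; this text tells all that it offers.
- The arm moves only by the shell command python3 -m pendant 'ROWS'. ROWS is JSON, a list of rows, each a list of 3 entries, a list of its own where there are three numbers: the shift along the world's x, y, z as a fraction of full scale, then the turn, a rotation vector about the world's x, y, z as a fraction of full scale, then the opening, from -1 (shut) to 1 (fully open), so that 0 is half open. In form: [[[tx, ty, tz], [rx, ry, rz], claw], ...]. A call has exactly 10 rows; each row shifts and turns the commanded pose from where the row before left it; what a row does not reach is not made up. Full scale, the value 1, is 30 mm for a shift and 0.12 rad for a turn. A row lasts 1/12 s, in which the tool goes at most 41.7 mm and 7.16 degrees, less where a joint would pass 70% of its speed; a pose out of reach is approached as far as the arm can. A call with a number of a shift or a turn outside -1 to 1 is refused whole. A call with a gripper value outside its range is refused whole. The fingers move at their own pace and stop on an object; the grip force is fixed at half the most. Time passes only in rows, so rows that do not move let the fingers close, or fill a call up. It gives the time, the measured TCP pose, the force, the opening and the grip force at its end, in the units of the state.
- bot.get_obs(): the state, without advancing time (a new reading comes with each control period).
- bot.capture(name): name is "scene" or "side" or "wrist"; returns the picture (420x560x3 uint8, blue, green, red); there is no depth.
- bot.camera_params(name): a dict with "fovy" (degrees; the focal length in pixels is half the picture's height over the tangent of half this angle, whatever the lens; pixels are square), "cx", "cy" (the principal point, pixels), "distortion" ([k1, k2, p1, p2, k3] as OpenCV has them; the pictures are not rectified), "camera_from_world" (4x4, takes a point from world to camera coordinates). Camera axes: x right, y down, z forward; pixel columns grow to the right and rows downward; lengths in mm; the calibration is good to about 2 mm. A picture is of the moment at which its call begins: read the wrist's pose just before it. camera_params takes no time and is no camera call; for the wrist camera it gives the pose at the moment of the call.
- bot.close_job(): hands the job in; it is judged then, once.
The state is a dict: "time": time; "joint_positions": joint angles; "dq": joint speeds; "tau": joint torques, N m; "tool_pos": TCP position; "tcp_rot": TCP orientation; "contact_force": force on the tool from outside, world axes, zero at the start; "moment": the same for the moment, N m; "grip_width": finger opening in mm; "finger_force": force on a finger pad.
Only numpy, scipy, OpenCV 4.12 (cv2) and the standard library are available. Lean on these libraries where they do the work, as an engineer would, in place of code of your own. Each camera call takes 0.05 s, during which the arm holds its last target. There are 200 camera calls.

### The job

Take the parts case with the grip tab out of its wooden stand and push it down into the narrow gap in the middle of the row of cases in the grey rack, until it is fully down on the rack's floor, before you let go of it. The gap is too narrow and one side of the row may have hardly any room left, so feel which neighbours give way and make room gently on that side, without forcing, toppling or lifting any case. Leave every case standing upright, and leave the other things on the bench alone.

Things in the scene. Friction and masses are not known exactly. Their poses are not given: they have to be found in the camera images.
- new_case: the case to put away: black plastic, the only one with a grip tab. Body 90 (x) by 34 thick (y) by 90 mm tall (z), narrowing to a blunt wedge at the foot: 34 mm thick at 28 mm height, 10 mm at the underside. Tab 50 (x) by 14 mm thick (y), centred on top, from 90 to 135 mm above the underside. 0.24 to 0.39 kg. Origin: underside centre, z up.
- stand: small fixed wooden stand in which the new case stands at the start, on a floor 6 mm above the bench, between two cheeks 36 mm high and 37 mm apart (y), open at the ends: lift the case straight up by 40 mm or more. Origin: underside centre.
- rack: low grey steel rack, fixed, base 116 (x) by 226 mm (y, along the row). Origin: underside centre, z up. Two lips along its long sides, 100 mm apart inside, rise to 30 mm above the origin. The row stands between two fixed wooden end blocks 72 mm tall, one thick, one thin, not measured, which swap places from start to start.
- rack_floor (a point): centre of the rack's floor, 8 mm above the rack's origin. The end blocks' inner faces are 142 mm apart (within 1 mm): room for all five cases and about 4 mm more. The row bears at most 18 N from the new case on a neighbour, the rack floor at most 40 N.
- case_left: black plastic case upright in the rack, 90 (x) by 26 thick (y) by 90 mm tall (z), about 0.15 kg, loose and slippery, long top edges bevelled 6 mm at 45 degrees. Origin: underside centre; y along the row. Bounds the 14 mm gap on the rack's +y side. The gap is 20 mm too narrow.
- case_right: black plastic case upright in the rack, 90 (x) by 26 thick (y) by 90 mm tall (z), about 0.15 kg, loose and slippery, long top edges bevelled 6 mm at 45 degrees. Origin: underside centre; y along the row. Bounds the gap on the rack's -y side.
- case_left_end: black plastic case upright in the rack, 90 (x) by 26 thick (y) by 90 mm tall (z), about 0.15 kg, loose and slippery, long top edges bevelled 6 mm at 45 degrees. Origin: underside centre; y along the row. Nearly touches case_left on its +y side. On one side of the gap the pair can give only about 2 mm before an end block stops it dead, on the other about 22 mm; see or feel which.
- case_right_end: black plastic case upright in the rack, 90 (x) by 26 thick (y) by 90 mm tall (z), about 0.15 kg, loose and slippery, long top edges bevelled 6 mm at 45 degrees. Origin: underside centre; y along the row. Nearly touches case_right on its -y side. A pair that can still give way resists with only a few N (under 7); a stopped one is stiff.
- pipe_clamp: bystander: steel pipe clamp, a ring of 98 mm outer diameter and 14 mm height lying flat with a bolt lug. Origin: underside at the ring's centre.
- reducer: bystander: black plastic pipe reducer standing on its wide end, 84 mm diameter, 85 mm tall. Origin: underside centre.
- carton: bystander: cardboard carton 80 by 120 by 60 mm tall. Origin: underside centre.
- tape_roll: bystander: roll of clear tape lying flat, 72 mm diameter, 30 mm tall. Origin: underside centre.

How it is judged (in metres and radians):
On the way, in this order (a step that is already met when the one before it is completed fails the run):
1. the new case is lifted clear of its stand (height (world z) of new_case above 0.04 m and contact force between the fingers and new_case above 1 N), for 0.1 s.
2. its foot is in the gap between the two middle cases, still held (y of new_case in the frame of case_left below -0.012 m and y of new_case in the frame of case_right above 0.012 m and horizontal distance between new_case and rack below 0.035 m and z of new_case in the frame of rack below 0.085 m and contact force between the fingers and new_case above 1 N), for 0.1 s.
3. it is pushed down onto the rack's floor while the gripper still holds or presses it (y of new_case in the frame of case_left between -0.04 and -0.026 m and y of new_case in the frame of case_right between 0.026 and 0.04 m and z of new_case in the frame of rack below 0.0115 m and angle between new_case's own z axis and vertical below 0.07 rad and contact force between the fingers and new_case above 1 N), for 0.1 s.
At the end, for the whole second after the job is handed in: The new case stands released between case_left and case_right, within 3.5 mm of the rack floor, upright within 0.07 rad, 26 to 40 mm from each (centres, along the row); the other four cases are within 4 mm of the floor and 0.09 rad of upright; all at rest (y of new_case in the frame of case_left between -0.04 and -0.026 m and y of new_case in the frame of case_right between 0.026 and 0.04 m and z of new_case in the frame of rack below 0.0115 m and angle between new_case's own z axis and vertical below 0.07 rad and linear speed of each of new_case, case_left_end, case_left, case_right, case_right_end below 0.02 m/s and angle between each of case_left_end, case_left, case_right, case_right_end's own z axis and vertical below 0.09 rad and z of each of case_left_end, case_left, case_right, case_right_end in the frame of rack below 0.012 m); the robot touches nothing.
It fails at once if the new case presses on the left neighbour of the gap with more than 18 N (contact force between new_case and case_left above 18 N).
It fails at once if the new case presses on the right neighbour of the gap with more than 18 N (contact force between new_case and case_right above 18 N).
It fails at once if the new case is rammed onto the rack with more than 40 N (contact force between new_case and rack above 40 N).
It fails at once if a case of the row is toppled (leans more than 0.4 rad) or pulled up out of the row (angle between any of case_left_end, case_left, case_right, case_right_end's own z axis and vertical above 0.4 rad or z of any of case_left_end, case_left, case_right, case_right_end in the frame of rack above 0.035 m).
It fails at once if a bystander is moved more than 20 mm (distance of any of pipe_clamp, reducer, carton, tape_roll from where it was at the start of the episode above 0.02 m).
It also fails if it takes over 64 s, if anything falls off the work surface, if the arm or the gripper's body presses on something with over 40 N, if the wrist force passes 120 N, or if a joint passes its speed limit or range.

## Working session

There is one attempt and no reset: what is moved stays moved. The work goes in short steps, Python scripts to look and compute and a shell command to move; the robot and the scene stay as the last step left them, time stands still between calls to the robot, and variables do not carry over. Pictures are saved under pics/ and viewed, at most 10 in all, crops included, and the job is handed in when it is done.

```bash
mkdir -p pics; cat > h.py <<'E'
import numpy as np, cv2
from plant import bot
def ray(cam,uv):
    p=bot.camera_params(cam); f=210/np.tan(np.radians(p["fovy"])/2)
    K=np.array([[f,0,p["cx"]],[0,f,p["cy"]],[0,0,1]])
    n=cv2.undistortPoints(np.array(uv,float).reshape(-1,1,2),K,np.array(p["distortion"],float)).reshape(-1,2)
    T=np.array(p["camera_from_world"]); R=T[:3,:3]; c=-R.T@T[:3,3]
    return c,np.c_[n,np.ones(len(n))]@R
def onz(cam,uv,z):
    c,d=ray(cam,uv); return c+d*((z-c[2])/d[:,2])[:,None]
def proj(cam,X):
    p=bot.camera_params(cam); f=210/np.tan(np.radians(p["fovy"])/2)
    K=np.array([[f,0,p["cx"]],[0,f,p["cy"]],[0,0,1]]);T=np.array(p["camera_from_world"])
    return cv2.projectPoints(np.array(X,float).reshape(-1,3),cv2.Rodrigues(T[:3,:3])[0],T[:3,3],K,np.array(p["distortion"],float))[0].reshape(-1,2)
E
python3 - <<'E'
from h import *
for n in("scene","side"): cv2.imwrite(f"pics/{n}.png",bot.capture(n))
for n in("scene","side"):
    c,d=ray(n,[[280,210]]);print(n,c,onz(n,[[280,210]],0),bot.camera_params(n)["fovy"])
o=bot.get_obs();print(o)
E
```

```text
scene [1051.53324752  469.00884749  906.20463855] [[554.13312357 -55.53559916   0.        ]] 49.68243013455254
side [206.85347701 683.15299401 626.61209146] [[548.95989476 -40.28569707   0.        ]] 54.861476688616925
{'time': 0.1, 'joint_positions': array([-1.26301251e+00,  3.42662113e-01,  1.52489318e+00,  2.34754793e-05,
        1.27539565e+00, -1.45980616e-01]), 'dq': array([-0.00057182, -0.00228921, -0.00187522,  0.00014562,  0.00123806,
        0.0016708 ]), 'tau': array([ 1.89592778e-03, -4.32002127e+01, -2.44694889e+01,  7.19281775e-02,
        5.26705314e-02, -5.71122609e-05]), 'tool_pos': array([ 230.07065104, -471.54151452,  243.11961939]), 'tcp_rot': array([-3.14025208e+00, -2.19790200e-04,  4.53757432e-01]), 'contact_force': array([-0.39406412,  0.54438792,  0.49560772]), 'moment': array([-0.01726285,  0.00375584,  0.01699192]), 'finger_force': 0.0, 'grip_width': 92.08376010938493}
```

View pics/scene.png

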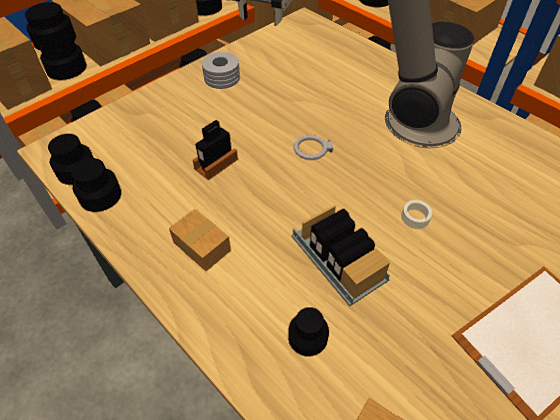

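View pics/side.png

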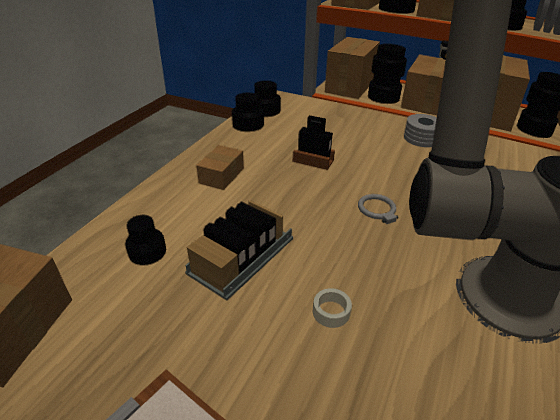

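The scene view shows the new case in its stand at about (213,148) and the rack around (342,255). The thick block is at the near end, around (367,272), and the thin one is at the far end, around (318,218). I'll zoom in for corners.

```bash
python3 - <<'E'
from h import *
a=cv2.imread("pics/scene.png");b=cv2.imread("pics/side.png")
def crop(i,x,y,w,h,s): 
    c=cv2.resize(i[y:y+h,x:x+w],None,fx=s,fy=s,interpolation=cv2.INTER_CUBIC)
    c=cv2.convertScaleAbs(c,alpha=1.6,beta=15)
    for k in range(0,w,10): cv2.line(c,(k*s,0),(k*s,6 if k%50 else 14),(0,0,255),1)
    for k in range(0,h,10): cv2.line(c,(0,k*s),(6 if k%50 else 14,k*s),(0,0,255),1)
    return c
top=np.hstack([crop(a,285,200,110,110,3),crop(a,185,115,65,110,3)[:330]])
bot_=np.hstack([crop(b,180,195,120,110,2),crop(b,285,110,60,110,2)])
can=np.zeros((600,800,3),np.uint8)
r=crop(a,290,200,100,110,4);can[:440,:400]=r
r=crop(b,185,200,100,95,4);can[:380,400:]=r
r=crop(a,190,115,50,40+20,3)[:160];can[440:440+160,:150]=r[:160]
r=crop(b,290,115,50,55,4);can[380:600,400:600]=r
cv2.imwrite("pics/c.png",can)
E
```

```text
(no output)
```

View pics/c.png

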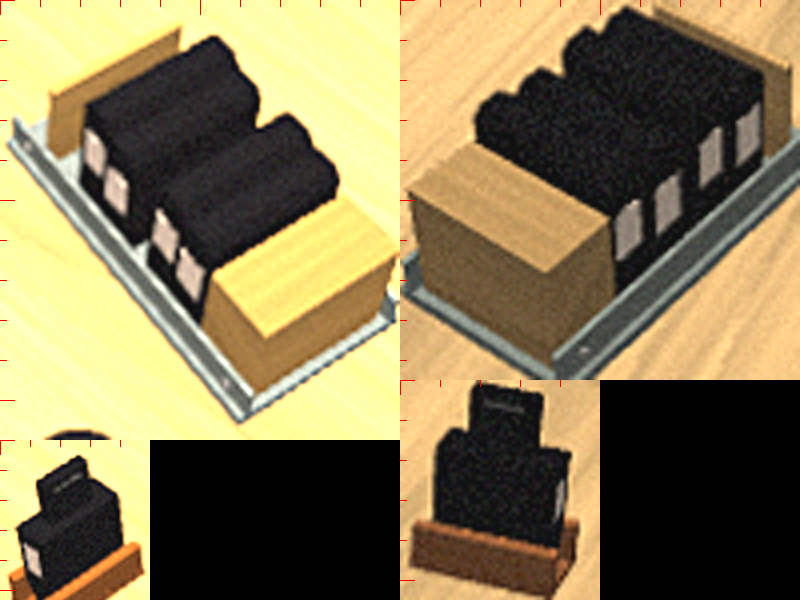

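Zoomed in, the row touches the thick block at the near end. There is free room next to the thin block at the far end, so that pair should give way. Next I'll triangulate coarse positions.

```bash
python3 - <<'E'
from h import *
s=lambda x,y:(290+x/4,200+y/4)
d=lambda x,y:(185+(x-400)/4,200+y/4)
np.set_printoptions(precision=1,suppress=True)
print("lip",onz("scene",[s(12,122),s(242,400),s(398,290)],30))
print("lip side",onz("side",[d(555,358),d(403,262)],30))
print("thick top80 scene",onz("scene",[s(207,268),s(265,336),s(398,255),s(350,197)],80))
print("thin top80",onz("scene",[s(50,93),s(180,28)],80))
print("thick side",onz("side",[d(408,190),d(546,270),d(612,217),d(478,145)],80))
t=lambda x,y:(190+x/3,115+(y-440)/3)
e=lambda x,y:(290+(x-400)/4,115+(y-380)/4)
print("tab top141",onz("scene",[t(38,487),t(82,458)],141),onz("side",[e(474,384),e(543,393)],141))
print("cheek36",onz("scene",[t(48,600),t(140,546)],36),onz("side",[e(413,525),e(555,552),e(578,522)],36))
print("body96",onz("scene",[t(18,524),t(40,545),t(118,495)],96),onz("side",[e(437,435),e(570,455)],96))
print("clamp",onz("scene",[(311,148)],14),"carton",onz("scene",[(200,228)],60))
print(bot.camera_params("wrist"))
E
```

```text
lip [[591.7  28.5  30. ]
 [633.1 244.2  30. ]
 [518.9 261.   30. ]]
lip side [[520.7 265.2  30. ]
 [623.7 246.4  30. ]]
thick top80 scene [[611.3 193.4  80. ]
 [620.6 241.4  80. ]
 [532.  259.6  80. ]
 [521.2 218.3  80. ]]
thin top80 [[588.   54.3  80. ]
 [499.2  74.1  80. ]]
thick side [[615.8 242.   80. ]
 [526.4 256.9  80. ]
 [517.  212.7  80. ]
 [603.9 198.7  80. ]]
tab top141 [[ 594.3 -293.5  141. ]
 [ 544.5 -296.7  141. ]] [[ 587.3 -297.5  141. ]
 [ 539.2 -306.6  141. ]]
cheek36 [[ 616.8 -273.2   36. ]
 [ 514.1 -268.7   36. ]] [[ 616.4 -266.4   36. ]
 [ 510.4 -278.    36. ]
 [ 510.4 -326.5   36. ]]
body96 [[ 609.2 -312.3   96. ]
 [ 611.6 -278.3   96. ]
 [ 523.2 -280.6   96. ]] [[ 613.1 -296.3   96. ]
 [ 517.  -311.8   96. ]]
clamp [[ 343.2 -148.2   14. ]] carton [[ 756.8 -111.3   60. ]]
{'fovy': 61.02671185687358, 'cx': 271.4770518157147, 'cy': 210.02629095154936, 'distortion': array([-0.1,  0. ,  0. ,  0. ,  0. ]), 'camera_from_world': array([[   0.4,   -0.9,   -0. , -523.7],
       [  -0.9,   -0.4,    0.3,  -32. ],
       [  -0.2,   -0.1,   -1. ,  389.1],
       [   0. ,    0. ,    0. ,    1. ]])}
```

```bash
python3 -m pendant '[[[0.54,1,0.1],[0,0,-0.54],1],[[0.54,1,0.1],[0,0,-0.54],1],[[0.54,1,0.1],[0,0,-0.54],1],[[0.54,1,0.1],[0,0,-0.54],1],[[0.54,1,0.1],[0,0,-0.54],1],[[0.54,1,0.1],[0,0,-0.54],1],[[0.54,1,0.1],[0,0,-0.54],1],[[0.54,1,0.1],[0,0,-0.54],1],[[0.54,1,0.1],[0,0,-0.54],1],[[0.54,1,0.1],[0,0,-0.54],1]]'
python3 -m pendant '[[[0.54,1,0],[0,0,0],1],[[0.54,1,0],[0,0,0],1],[[0.54,1,0],[0,0,0],1],[[0.54,1,0],[0,0,0],1],[[0.54,1,0],[0,0,0],1],[[0.54,1,0],[0,0,0],1],[[0.54,1,0],[0,0,0],1],[[0.54,1,0],[0,0,0],1],[[0.54,1,0],[0,0,0],1],[[0.54,1,0],[0,0,0],1]]'
python3 -m pendant '[[[0,0.3,0],[0,0,0],1],[[0,0,0],[0,0,0],1],[[0,0,0],[0,0,0],1],[[0,0,0],[0,0,0],1],[[0,0,0],[0,0,0],1],[[0,0,0],[0,0,0],1],[[0,0,0],[0,0,0],1],[[0,0,0],[0,0,0],1],[[0,0,0],[0,0,0],1],[[0,0,0],[0,0,0],1]]'
python3 - <<'E'
from h import *
np.save("rackcam.npy",bot.camera_params("wrist"),allow_pickle=True)
i=bot.capture("wrist");cv2.imwrite("pics/w1.png",i);print(bot.get_obs()["tool_pos"],bot.get_obs()["tcp_rot"])
E
```

```text
time: 0.93
tool_pos: [392.5, -170.2, 273.8]
tcp_rot: [-3.142, 0.0, -0.198]
contact_force: [0.4, 0.1, -0.2]
grip_width: 91.9
finger_force: 0.0
time: 1.77
tool_pos: [554.5, 129.8, 273.3]
tcp_rot: [3.141, 0.001, -0.194]
contact_force: [-0.2, -0.4, -0.1]
grip_width: 91.5
finger_force: 0.0
time: 2.6
tool_pos: [554.2, 136.9, 273.8]
tcp_rot: [3.142, -0.0, -0.195]
contact_force: [0.6, 0.5, 0.1]
grip_width: 91.5
finger_force: 0.0
[554.15177335 137.00845956 273.76937764] [ 3.14151184e+00 -2.34903247e-06 -1.94346915e-01]
```

View pics/w1.png

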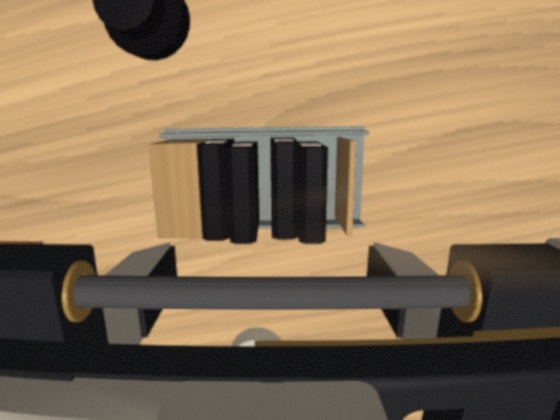

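The wrist view shows the rack spanning columns 162–366. The thick block is at 152–203, the cases at 202–230, 232–258, 272–297 and 300–327, and the thin block at about 338–353. So the free space is on the right, which is world -y. Next, precise edges.

```bash
python3 - <<'E'
from h import *
np.set_printoptions(precision=1,suppress=True)
i=cv2.imread("pics/w1.png");g=cv2.cvtColor(i,cv2.COLOR_BGR2GRAY)
# lip edges: blue-grey steel mask
m=((i[...,0].astype(int)-i[...,2])>5)&(g>60)
m[:110]=0;m[245:]=0;m[:,:140]=0;m[:,385:]=0
# upper lip outer edge line, right end line
cols=range(175,360,8);up=[(c,np.where(m[:,c])[0].min()-.5) for c in cols]
P=onz("wrist",up,30);f=cv2.fitLine(P[:,:2].astype(np.float32),cv2.DIST_HUBER,0,.01,.01).ravel();print("upper lip dir",f,"yaw",np.arctan2(-f[0],f[1]))
rows=range(140,220,6);rt=[(np.where(m[r])[0].max()+.5,r) for r in rows]
Q=onz("wrist",rt,8);f2=cv2.fitLine(Q[:,:2].astype(np.float32),cv2.DIST_HUBER,0,.01,.01).ravel();print("end",f2,np.arctan2(f2[1],f2[0]))
yaw=-0.19;c,s=np.cos(yaw),np.sin(yaw);R=np.array([[c,s],[-s,c]])
loc=lambda uv,z:(R@onz("wrist",uv,z)[:,:2].T).T
print("upper lip x' ",np.median(loc(up,30)[:,0]),"end y'",np.median(loc(rt,8)[:,1]))
for r in(150,160,185,200,215,228):
    d=(g[r,195:335]<75).astype(int);e=np.where(np.diff(d))[0]+195.5
    print(r,e,"z8",loc([(x,r) for x in e],8)[:,1],"z92",loc([(x,r) for x in e],92)[:,1],"z98",loc([(x,r) for x in e],98)[:,1])
print(g[170,195:365].tolist())
print(ray("wrist",[[0,0]])[0], R@np.array([554.2,137]))
ext=[]
for cc in (215,245,285,313):
    col=g[120:250,cc]<75;k=np.where(col)[0]+120;print(cc,k.min(),k.max(),loc([(cc,k.min()),(cc,k.max())],98)[:,0],loc([(cc,k.min()),(cc,k.max())],92)[:,0])
E
```

```text
Traceback (most recent call last):
ValueError: zero-size array to reduction operation minimum which has no identity
```

```bash
cat > rk.py <<'E'
from h import *
np.set_printoptions(precision=1,suppress=True,linewidth=160)
i=cv2.imread("pics/w1.png");g=cv2.cvtColor(i,cv2.COLOR_BGR2GRAY)
m=(abs(i[...,0].astype(int)-i[...,2])<30)&(g>75)
m[:115]=0;m[245:]=0;m[:,:140]=0;m[:,385:]=0
cols=range(175,360,8);up=[(c,np.where(m[:,c])[0].min()-.5) for c in cols]
P=onz("wrist",up,30);f=cv2.fitLine(P[:,:2].astype(np.float32),cv2.DIST_HUBER,0,.01,.01).ravel();print("upper lip dir",f,"yaw",np.arctan2(-f[0],f[1]))
rows=range(145,215,6);rt=[(np.where(m[r])[0].max()+.5,r) for r in rows]
print(up[::4],rt[::4])
yaw=-0.19;c,s=np.cos(yaw),np.sin(yaw);R=np.array([[c,s],[-s,c]])
loc=lambda uv,z:(R@onz("wrist",uv,z)[:,:2].T).T
print("upper lip x' ",np.median(loc(up,30)[:,0]),"end y'",loc(rt,8)[:,1])
for r in(150,160,185,200,215,228):
    d=(g[r,195:335]<75).astype(int);e=np.where(np.diff(d))[0]+195.5
    print(r,e,"z8",loc([(x,r) for x in e],8)[:,1],"z92",loc([(x,r) for x in e],92)[:,1])
print(g[170,195:365:1].tolist())
print(ray("wrist",[[0,0]])[0], R@np.array([554.2,137]),R@ray("wrist",[[0,0]])[0][:2])
for cc in (215,245,285,313):
    k=np.where(g[120:250,cc]<60)[0]+120;print(cc,k.min(),k.max(),loc([(cc,k.min()),(cc,k.max())],98)[:,0])
E
python3 rk.py
```

```text
upper lip dir [  0.2   1.  615.8 156.8] yaw -0.18236883
[(175, np.float64(128.5)), (207, np.float64(128.5)), (239, np.float64(127.5)), (271, np.float64(126.5)), (303, np.float64(126.5)), (335, np.float64(126.5))] [(np.float64(362.5), 145), (np.float64(361.5), 169), (np.float64(360.5), 193)]
upper lip x'  575.4729168998186 end y' [136.2 135.8 135.4 136.2 135.8 135.4 136.2 135.8 135.4 135.  135.7 135.3]
150 [196.5 257.5 270.5 327.5] z8 [324.5 255.2 240.5 175.9] z92 [306.9 251.9 240.3 189. ]
160 [197.5 257.5 270.5 326.5] z8 [324.  255.4 240.6 176.7] z92 [306.4 252.  240.3 189.7]
185 [198.5 257.5 270.5 326.5] z8 [324.4 255.8 240.7 175.7] z92 [306.8 252.4 240.4 188.9]
200 [199.5 258.5 271.5 325.5] z8 [324.2 254.8 239.6 176.3] z92 [306.6 251.6 239.6 189.4]
215 [200.5 258.5 271.5 325.5] z8 [324.  255.1 239.7 175.7] z92 [306.5 251.8 239.6 188.9]
228 [201.5 257.5 271.5 325.5] z8 [323.7 256.5 239.8 175.1] z92 [306.3 253.  239.7 188.4]
[157, 148, 116, 75, 36, 27, 21, 27, 26, 28, 36, 28, 34, 31, 33, 37, 33, 27, 29, 33, 30, 31, 30, 26, 29, 17, 21, 22, 23, 20, 15, 23, 18, 21, 16, 23, 21, 26, 32, 36, 32, 32, 31, 34, 35, 35, 39, 35, 39, 41, 35, 34, 32, 21, 25, 17, 15, 20, 21, 11, 21, 20, 40, 86, 127, 143, 143, 142, 144, 144, 146, 145, 142, 142, 127, 95, 53, 29, 20, 16, 23, 23, 23, 33, 35, 36, 39, 34, 40, 36, 38, 37, 39, 42, 42, 33, 36, 29, 26, 20, 26, 21, 18, 24, 23, 17, 19, 23, 23, 24, 26, 27, 33, 41, 37, 35, 40, 38, 40, 41, 37, 42, 39, 42, 38, 38, 34, 31, 22, 21, 28, 52, 94, 131, 143, 145, 149, 149, 145, 140, 124, 93, 73, 72, 69, 74, 74, 72, 71, 73, 73, 78, 79, 98, 127, 147, 160, 162, 157, 144, 143, 141, 144, 145, 143, 145, 148, 150, 156, 158]
[621.5 124.2 413.9] [518.4 239.2] [586.9 239.4]
215 144 239 [563.1 474.9]
245 147 242 [560.3 471.8]
285 142 238 [564.4 475.6]
313 147 242 [560.  471.5]
```

Measured so far: gap centre at about world (555,146), rack yaw about -0.185, and the free side is -y. Now to the stand.

```bash
python3 -m pendant '[[[0.05,-0.9,0],[0,0,0.2],1],[[0.05,-0.9,0],[0,0,0.2],1],[[0.05,-0.9,0],[0,0,0.2],1],[[0.05,-0.9,0],[0,0,0.2],1],[[0.05,-0.9,0],[0,0,0.2],1],[[0.05,-0.9,0],[0,0,0.2],1],[[0.05,-0.9,0],[0,0,0.2],1],[[0.05,-0.9,0],[0,0,0.2],1],[[0.05,-0.9,0],[0,0,0.2],1],[[0.05,-0.9,0],[0,0,0.2],1]]'
python3 -m pendant '[[[0,-0.9,0],[0,0,0],1],[[0,-0.9,0],[0,0,0],1],[[0,-0.9,0],[0,0,0],1],[[0,-0.9,0],[0,0,0],1],[[0,-0.9,0],[0,0,0],1],[[0,-0.4,0],[0,0,0],1],[[0,0,0],[0,0,0],1],[[0,0,0],[0,0,0],1],[[0,0,0],[0,0,0],1],[[0,0,0],[0,0,0],1]]'
python3 - <<'E'
from h import *
i=bot.capture("wrist");cv2.imwrite("pics/w2.png",i);print(bot.get_obs()["tool_pos"],bot.get_obs()["tcp_rot"])
E
```

```text
time: 3.48
tool_pos: [569.1, -134.1, 273.8]
tcp_rot: [3.141, -0.0, 0.047]
contact_force: [1.0, -0.0, 0.1]
grip_width: 91.6
finger_force: 0.0
time: 4.32
tool_pos: [569.5, -278.2, 274.0]
tcp_rot: [-3.141, -0.0, 0.048]
contact_force: [0.5, 0.3, 0.2]
grip_width: 91.7
finger_force: 0.0
[ 569.48207308 -278.32481744  274.07211558] [-3.14155727e+00 -2.51251225e-04  4.75834996e-02]
```

View pics/w2.png

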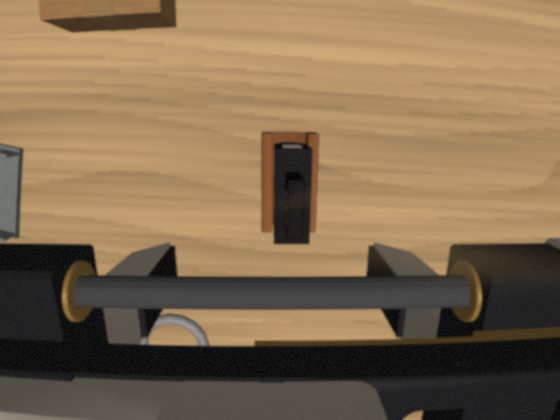

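The new case is seen from above: body at columns 274–310 and rows 146–243, with the stand's cheeks at 262–318.

```bash
python3 - <<'E'
from h import *
np.set_printoptions(precision=1,suppress=True,linewidth=160)
i=cv2.imread("pics/w2.png");g=cv2.cvtColor(i,cv2.COLOR_BGR2GRAY)
L=[];Rr=[]
for r in range(155,238,6):
    k=np.where(g[r,250:330]<60)[0]+250; L.append((k.min()-.5,r));Rr.append((k.max()+.5,r))
A=onz("wrist",L,96);B=onz("wrist",Rr,96)
for P in(A,B):
    f=cv2.fitLine(P[:,:2].astype(np.float32),cv2.DIST_HUBER,0,.01,.01).ravel();print(f,np.arctan(f[1]/f[0]))
print(A[::4],B[::4])
c=[np.where(g[130:260,x]<60)[0]+130 for x in (280,292,304)]
for x,k in zip((280,292,304),c): print(k.min(),k.max(),onz("wrist",[(x,k.min()-.5),(x,k.max()+.5)],96))
print(L[0],L[-1],Rr[0],Rr[-1])
j=cv2.resize(cv2.convertScaleAbs(i[125:250,250:330],alpha=3,beta=20),None,fx=4.5,fy=4.5,interpolation=cv2.INTER_CUBIC);cv2.imwrite("pics/w2c.png",j)
# stand cheeks outer (reddish)
h=cv2.cvtColor(i,cv2.COLOR_BGR2HSV);m=(h[...,0]<12)&(h[...,1]>100)&(g>30)
e=[(np.where(m[r,240:340])[0].min()+239.5,np.where(m[r,240:340])[0].max()+240.5,r) for r in range(150,228,6)]
S=onz("wrist",[(a,r) for a,b,r in e],36);T=onz("wrist",[(b,r) for a,b,r in e],36)
for P in(S,T):
    f=cv2.fitLine(P[:,:2].astype(np.float32),cv2.DIST_HUBER,0,.01,.01).ravel();print("stand",f,np.arctan(f[1]/f[0]))
E
```

```text
[   1.     0.   573.4 -279.5] 0.04873445
[   1.     0.   566.  -313.3] 0.03611979
[[ 604.2 -278.    96. ]
 [ 582.6 -279.    96. ]
 [ 560.3 -280.1   96. ]
 [ 537.2 -281.3   96. ]] [[ 605.8 -311.8   96. ]
 [ 584.2 -312.5   96. ]
 [ 561.9 -313.2   96. ]
 [ 538.7 -314.    96. ]]
143 242 [[ 615.5 -283.2   96. ]
 [ 522.1 -288.2   96. ]]
142 242 [[ 616.9 -293.7   96. ]
 [ 522.6 -299.5   96. ]]
143 242 [[ 616.5 -304.4   96. ]
 [ 523.1 -310.9   96. ]]
(np.float64(273.5), 155) (np.float64(273.5), 233) (np.float64(311.5), 155) (np.float64(308.5), 233)Traceback (most recent call last):
  File "<stdin>", line 17, in <module>
    return umr_minimum(a, axis, None, out, keepdims, initial, where)
ValueError: zero-size array to reduction operation minimum which has no identity
```

View pics/w2c.png

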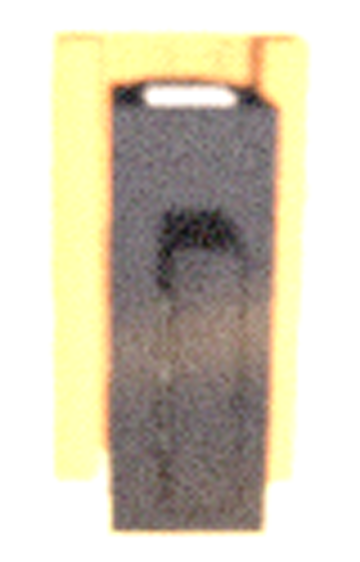

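```bash
python3 -m pendant '[[[-0.06,-0.6,0],[0,0,-0.04],0.2],[[0,0,-0.8],[0,0,0],0],[[0,0,-1],[0,0,0],0],[[0,0,-1],[0,0,0],0],[[0,0,-1],[0,0,0],0],[[0,0,-0.7],[0,0,0],0],[[0,0,-0.5],[0,0,0],0],[[0,0,0],[0,0,0],0],[[0,0,0],[0,0,0],0],[[0,0,0],[0,0,0],0]]'
python3 -m pendant '[[[0,0,0],[0,0,0],-0.4],[[0,0,0],[0,0,0],-0.6],[[0,0,0],[0,0,0],-1],[[0,0,0],[0,0,0],-1],[[0,0,0],[0,0,0],-1],[[0,0,0],[0,0,0],-1],[[0,0,0],[0,0,0],-1],[[0,0,0],[0,0,0],-1],[[0,0,0],[0,0,0],-1],[[0,0,0],[0,0,0],-1]]'
```

```text
time: 5.2
tool_pos: [568.2, -297.8, 125.3]
tcp_rot: [3.14, -0.002, 0.042]
contact_force: [0.7, 0.5, 0.4]
grip_width: 45.8
finger_force: 0.0
time: 6.03
tool_pos: [567.4, -297.9, 124.0]
tcp_rot: [3.141, -0.0, 0.041]
contact_force: [-0.9, 1.0, 3.3]
grip_width: 13.7
finger_force: 30.0
```

```bash
python3 -m pendant '[[[0,0,0.2],[0,0,0],-1],[[0,0,0.3],[0,0,0],-1],[[0,0,0.5],[0,0,0],-1],[[0,0,0.5],[0,0,0],-1],[[0,0,0.5],[0,0,0],-1],[[0,0,0.5],[0,0,0],-1],[[0,0,0.5],[0,0,0],-1],[[0,0,0.5],[0,0,0],-1],[[0,0,0.5],[0,0,0],-1],[[0,0,0.5],[0,0,0],-1]]'
python3 -m pendant '[[[0,0.2,0],[0,0,-0.2],-1],[[0,0.4,0],[0,0,-0.2],-1],[[0,0.6,0],[0,0,-0.2],-1],[[0,0.8,0],[0,0,-0.2],-1],[[0,0.8,0],[0,0,-0.2],-1],[[0,0.8,0],[0,0,-0.2],-1],[[0,0.8,0],[0,0,-0.2],-1],[[0,0.8,0],[0,0,-0.2],-1],[[-0.2,0.8,0],[0,0,-0.2],-1],[[-0.2,0.8,0],[0,0,-0.09],-1]]'
python3 -m pendant '[[[0,0.8,0],[0,0,0],-1],[[0,0.8,0],[0,0,0],-1],[[0,0.8,0],[0,0,0],-1],[[0,0.8,0],[0,0,0],-1],[[0,0.8,0],[0,0,0],-1],[[0,0.8,0],[0,0,0],-1],[[0,0.8,0],[0,0,0],-1],[[0,0.6,0],[0,0,0],-1],[[0,0.4,0],[0,0,0],-1],[[0,0.2,0],[0,0,0],-1]]'
python3 - <<'E'
from h import *
i=bot.capture("scene");cv2.imwrite("pics/s2.png",i[130:330,220:480]);i=bot.capture("side");a=cv2.resize(i[130:310,160:330],None,fx=2.35,fy=2.35,interpolation=cv2.INTER_CUBIC)
b=cv2.resize(cv2.imread("pics/s2.png")[20:200,50:220],None,fx=2.35,fy=2.35,interpolation=cv2.INTER_CUBIC);cv2.imwrite("pics/s2b.png",cv2.convertScaleAbs(np.hstack([b,a]),alpha=1.6,beta=15))
print(bot.get_obs()["contact_force"],bot.get_obs()["moment"])
E
```

```text
time: 6.87
tool_pos: [567.1, -297.8, 259.6]
tcp_rot: [-3.141, 0.001, 0.041]
contact_force: [0.6, 0.0, -3.5]
grip_width: 14.0
finger_force: 30.0
time: 7.7
tool_pos: [555.0, -92.7, 258.8]
tcp_rot: [3.141, 0.0, -0.187]
contact_force: [0.4, -0.1, -4.1]
grip_width: 13.7
finger_force: 30.0
time: 8.53
tool_pos: [555.1, 111.6, 258.9]
tcp_rot: [-3.142, 0.0, -0.184]
contact_force: [0.0, 0.6, -3.8]
grip_width: 13.7
finger_force: 30.0
[-0.1534817   0.44365604 -3.96585542] [-0.0265101   0.0149211  -0.01265691]
```

View pics/s2b.png

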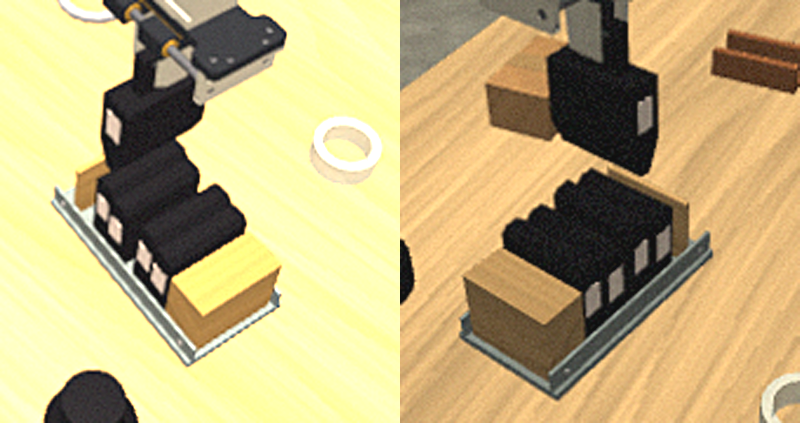

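The case hangs straight and the row is undisturbed. Next I move over the gap and lower the foot to just above the tops.

```bash
python3 -m pendant '[[[0,0.3,0],[0,0,0],-1],[[0,0.5,0],[0,0,0],-1],[[0,0.33,0],[0,0,0],-1],[[0,0,-0.3],[0,0,0],-1],[[0,0,-0.5],[0,0,0],-1],[[0,0,-0.3],[0,0,0],-1],[[0,0,-0.2],[0,0,0],-1],[[0,0,0],[0,0,0],-1],[[0,0,0],[0,0,0],-1],[[0,0,0],[0,0,0],-1]]'
python3 - <<'E'
from h import *
np.set_printoptions(precision=1,suppress=True)
o=bot.get_obs();print(o["tool_pos"],o["contact_force"])
a=bot.capture("scene")[190:310,290:400];b=bot.capture("side")[180:300,180:290]
cv2.imwrite("pics/s3.png",cv2.convertScaleAbs(cv2.resize(np.hstack([a,b]),None,fx=3.6,fy=3.6,interpolation=cv2.INTER_CUBIC),alpha=2.2,beta=20))
E
```

```text
time: 9.47
tool_pos: [555.8, 143.8, 220.3]
tcp_rot: [-3.141, -0.001, -0.186]
contact_force: [0.3, 0.3, -4.0]
grip_width: 13.9
finger_force: 30.0
[555.8 143.8 220.3] [ 0.3  0.3 -4. ]
```

View pics/s3.png

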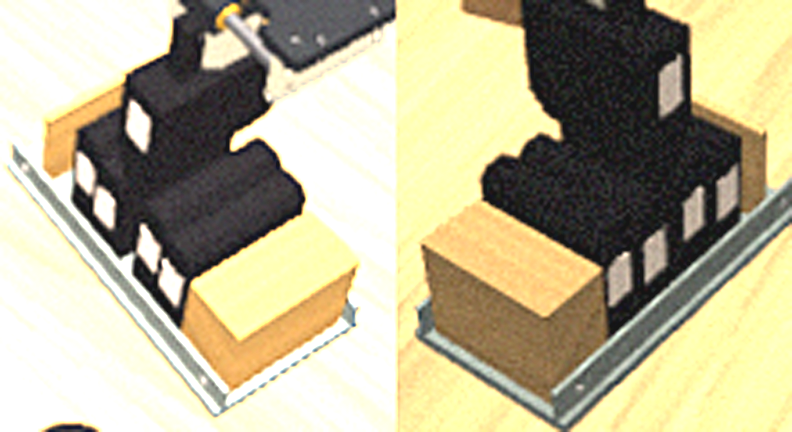

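```bash
python3 -m pendant '[[[0,0.05,0],[0,0,0],-1],[[0,0,-0.1],[0,0,0],-1],[[0,0,-0.1],[0,0,0],-1],[[0,0,-0.1],[0,0,0],-1],[[0,0,-0.1],[0,0,0],-1],[[0,0,0],[0,0,0],-1],[[0,0,0],[0,0,0],-1],[[0,0,0],[0,0,0],-1],[[0,0,0],[0,0,0],-1],[[0,0,0],[0,0,0],-1]]'
```

```text
time: 10.4
tool_pos: [555.5, 145.5, 207.9]
tcp_rot: [-3.142, -0.0, -0.186]
contact_force: [0.1, 0.9, -3.5]
grip_width: 13.1
finger_force: 30.0
```

```bash
python3 -m pendant '[[[0,0,-0.04],[0,0,0],-1],[[0,0,-0.04],[0,0,0],-1],[[-0.004,-0.02,-0.04],[0,0,0],-1],[[-0.004,-0.02,-0.04],[0,0,0],-1],[[-0.004,-0.02,-0.04],[0,0,0],-1],[[0,0,0],[0,0,0],-1],[[0,0,0],[0,0,0],-1],[[0,0,0],[0,0,0],-1],[[0,0,0],[0,0,0],-1],[[0,0,0],[0,0,0],-1]]'
```

```text
time: 11.23
tool_pos: [555.0, 143.8, 201.8]
tcp_rot: [3.142, -0.0, -0.186]
contact_force: [0.6, 0.7, -2.5]
grip_width: 13.8
finger_force: 30.0
```

```bash
python3 -m pendant '[[[-0.003,-0.018,-0.04],[0,0,0],-1],[[-0.003,-0.018,-0.04],[0,0,0],-1],[[-0.003,-0.018,-0.04],[0,0,0],-1],[[-0.003,-0.018,-0.04],[0,0,0],-1],[[-0.003,-0.018,-0.04],[0,0,0],-1],[[-0.003,-0.018,-0.04],[0,0,0],-1],[[0,0,0],[0,0,0],-1],[[0,0,0],[0,0,0],-1],[[0,0,0],[0,0,0],-1],[[0,0,0],[0,0,0],-1]]'
```

```text
time: 12.07
tool_pos: [554.5, 140.5, 194.6]
tcp_rot: [3.141, -0.0, -0.186]
contact_force: [0.5, 0.6, -3.6]
grip_width: 13.7
finger_force: 30.0
```

```bash
python3 -m pendant '[[[-0.003,-0.018,-0.04],[0,0,0],-1],[[-0.003,-0.018,-0.04],[0,0,0],-1],[[-0.003,-0.018,-0.04],[0,0,0],-1],[[-0.003,-0.018,-0.04],[0,0,0],-1],[[-0.003,-0.018,-0.04],[0,0,0],-1],[[-0.003,-0.018,-0.04],[0,0,0],-1],[[-0.003,-0.018,-0.04],[0,0,0],-1],[[0,0,0],[0,0,0],-1],[[0,0,0],[0,0,0],-1],[[0,0,0],[0,0,0],-1]]'
python3 - <<'E'
from h import *
np.set_printoptions(precision=1,suppress=True)
o=bot.get_obs();print(o["tool_pos"],o["contact_force"])
a=bot.capture("scene")[190:310,290:400];b=bot.capture("side")[180:300,180:290]
cv2.imwrite("pics/s4.png",cv2.convertScaleAbs(cv2.resize(np.hstack([a,b]),None,fx=3.6,fy=3.6,interpolation=cv2.INTER_CUBIC),alpha=2.2,beta=20))
E
```

```text
time: 12.9
tool_pos: [553.9, 136.7, 186.2]
tcp_rot: [3.142, -0.0, -0.186]
contact_force: [-0.3, 0.9, -4.0]
grip_width: 13.7
finger_force: 30.0
[553.9 136.7 186.2] [-0.3  0.9 -4. ]
```

View pics/s4.png

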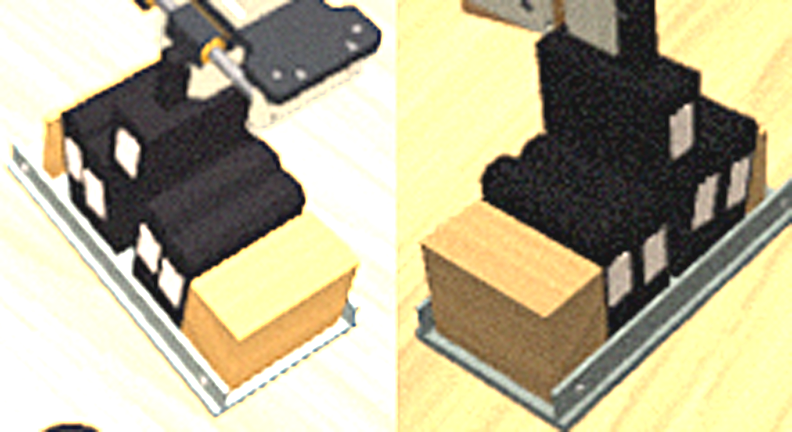

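The right pair is leaning slightly towards the free end, with near-zero force, while the left pair stands still. The foot will push it lower as it goes down, so I'll descend gently along the left case.

```bash
python3 -m pendant '[[[-0.003,-0.018,-0.04],[0,0,0],-1],[[-0.003,-0.018,-0.04],[0,0,0],-1],[[-0.003,-0.018,-0.04],[0,0,0],-1],[[-0.003,-0.014,-0.04],[0,0,0],-1],[[0,0,-0.04],[0,0,0],-1],[[0,0,-0.04],[0,0,0],-1],[[0,0,0],[0,0,0],-1],[[0,0,0],[0,0,0],-1],[[0,0,0],[0,0,0],-1],[[0,0,0],[0,0,0],-1]]'
python3 -m pendant '[[[0,0,-0.05],[0,0,0],-1],[[0,0,-0.05],[0,0,0],-1],[[0,0,-0.05],[0,0,0],-1],[[0,0,-0.05],[0,0,0],-1],[[0,0,-0.05],[0,0,0],-1],[[0,0,-0.05],[0,0,0],-1],[[0,0,-0.05],[0,0,0],-1],[[0,0,-0.05],[0,0,0],-1],[[0,0,0],[0,0,0],-1],[[0,0,0],[0,0,0],-1]]'
```

```text
time: 13.83
tool_pos: [553.5, 134.7, 179.0]
tcp_rot: [3.142, -0.0, -0.186]
contact_force: [-0.8, -0.6, -3.8]
grip_width: 13.9
finger_force: 30.0
time: 14.67
tool_pos: [553.7, 135.2, 167.0]
tcp_rot: [-3.141, -0.0, -0.186]
contact_force: [2.1, 3.6, -3.8]
grip_width: 13.6
finger_force: 30.0
```

```bash
python3 -m pendant '[[[0,0,-0.04],[0,0,0],-1],[[0,0,-0.04],[0,0,0],-1],[[0,0,-0.04],[0,0,0],-1],[[0,0,-0.04],[0,0,0],-1],[[0,0,-0.04],[0,0,0],-1],[[0,0,-0.04],[0,0,0],-1],[[0,0,-0.04],[0,0,0],-1],[[0,0,-0.04],[0,0,0],-1],[[0,0,0],[0,0,0],-1],[[0,0,0],[0,0,0],-1]]'
```

```text
time: 15.5
tool_pos: [553.2, 134.4, 156.9]
tcp_rot: [3.141, 0.001, -0.186]
contact_force: [1.5, 2.8, -4.2]
grip_width: 13.7
finger_force: 30.0
```

```bash
python3 -m pendant '[[[0,0,-0.04],[0,0,0],-1],[[0,0,-0.04],[0,0,0],-1],[[0,0,-0.04],[0,0,0],-1],[[0,0,-0.04],[0,0,0],-1],[[0,0,-0.04],[0,0,0],-1],[[0,0,-0.04],[0,0,0],-1],[[0,0,-0.04],[0,0,0],-1],[[0,0,-0.04],[0,0,0],-1],[[0,0,0],[0,0,0],-1],[[0,0,0],[0,0,0],-1]]'
```

```text
time: 16.33
tool_pos: [553.3, 134.5, 147.6]
tcp_rot: [3.141, 0.0, -0.186]
contact_force: [0.0, 1.1, -4.1]
grip_width: 13.5
finger_force: 30.0
```

```bash
python3 -m pendant '[[[0,0,-0.04],[0,0,0],-1],[[0,0,-0.04],[0,0,0],-1],[[0,0,-0.04],[0,0,0],-1],[[0,0,-0.04],[0,0,0],-1],[[0,0,-0.04],[0,0,0],-1],[[0,0,-0.04],[0,0,0],-1],[[0,0,-0.04],[0,0,0],-1],[[0,0,-0.04],[0,0,0],-1],[[0,0,-0.04],[0,0,0],-1],[[0,0,0],[0,0,0],-1]]'
python3 - <<'E'
from h import *
np.set_printoptions(precision=1,suppress=True)
o=bot.get_obs();print(o["tool_pos"],o["contact_force"],o["moment"])
a=bot.capture("scene")[190:310,290:400];b=bot.capture("side")[180:300,180:290]
cv2.imwrite("pics/s5.png",cv2.convertScaleAbs(cv2.resize(np.hstack([a,b]),None,fx=3.6,fy=3.6,interpolation=cv2.INTER_CUBIC),alpha=2.2,beta=20))
E
```

```text
time: 17.17
tool_pos: [553.4, 134.6, 136.6]
tcp_rot: [3.141, 0.0, -0.186]
contact_force: [0.2, 0.7, -3.4]
grip_width: 14.3
finger_force: 30.0
[553.4 134.6 136.6] [ 0.2  0.7 -3.4] [ 0.2 -0.  -0. ]
```

View pics/s5.png

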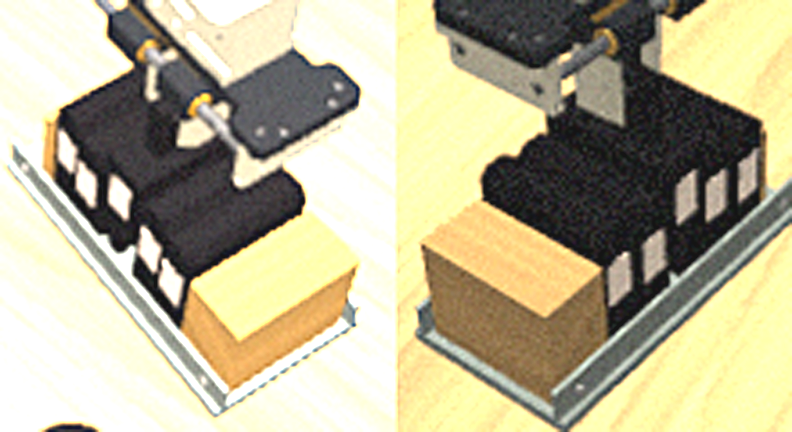

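The right pair has moved over and the new case is nearly down. I've now used all 10 pictures, so I'll finish by force.

```bash
python3 -m pendant '[[[0,0,-0.04],[0,0,0],-1],[[0,0,-0.04],[0,0,0],-1],[[0,0,-0.04],[0,0,0],-1],[[0,0,-0.04],[0,0,0],-1],[[0,0,-0.04],[0,0,0],-1],[[0,0,-0.04],[0,0,0],-1],[[0,0,-0.03],[0,0,0],-1],[[0,0,0],[0,0,0],-1],[[0,0,0],[0,0,0],-1],[[0,0,0],[0,0,0],-1]]'
```

```text
time: 18.1
tool_pos: [553.5, 134.6, 128.9]
tcp_rot: [3.141, -0.0, -0.186]
contact_force: [-1.2, -0.3, -3.6]
grip_width: 13.9
finger_force: 30.0
```

```bash
python3 -m pendant '[[[0,0,-0.02],[0,0,0],-1],[[0,0,-0.02],[0,0,0],-1],[[0,0,-0.02],[0,0,0],-1],[[0,0,-0.02],[0,0,0],-1],[[0,0,0],[0,0,0],-1],[[0,0,0],[0,0,0],-1],[[0,0,0],[0,0,0],-1],[[0,0,0],[0,0,0],-1],[[0,0,0],[0,0,0],-1],[[0,0,0],[0,0,0],-1]]'
```

```text
time: 18.93
tool_pos: [553.5, 134.7, 126.5]
tcp_rot: [3.142, -0.0, -0.186]
contact_force: [0.2, 0.2, -4.0]
grip_width: 14.0
finger_force: 30.0
```

```bash
python3 -m pendant '[[[0,0,-0.015],[0,0,0],-1],[[0,0,-0.015],[0,0,0],-1],[[0,0,0],[0,0,0],-1],[[0,0,0],[0,0,0],-1],[[0,0,0],[0,0,0],-1],[[0,0,0],[0,0,0],-1],[[0,0,0],[0,0,0],-1],[[0,0,0],[0,0,0],-1],[[0,0,0],[0,0,0],-1],[[0,0,0],[0,0,0],-1]]'
python3 -m pendant '[[[0,0,-0.015],[0,0,0],-1],[[0,0,0],[0,0,0],-1],[[0,0,0],[0,0,0],-1],[[0,0,0],[0,0,0],-1],[[0,0,0],[0,0,0],-1],[[0,0,0],[0,0,0],-1],[[0,0,0],[0,0,0],-1],[[0,0,0],[0,0,0],-1],[[0,0,0],[0,0,0],-1],[[0,0,0],[0,0,0],-1]]'
```

```text
time: 19.77
tool_pos: [553.7, 134.7, 126.0]
tcp_rot: [-3.141, -0.001, -0.186]
contact_force: [-2.5, 0.2, 4.9]
grip_width: 13.5
finger_force: 30.0
time: 20.6
tool_pos: [553.8, 134.7, 126.0]
tcp_rot: [-3.141, -0.001, -0.186]
contact_force: [-2.2, -0.4, 9.0]
grip_width: 13.7
finger_force: 30.0
```

```bash
python3 -m pendant '[[[0,0,0.02],[0,0,0],-1],[[0,0,0],[0,0,0],-1],[[0,0,0],[0,0,0],-0.6],[[0,0,0],[0,0,0],-0.3],[[0,0,0],[0,0,0],-0.2],[[0,0,0],[0,0,0],-0.2],[[0,0,0],[0,0,0],-0.2],[[0,0,0],[0,0,0],-0.2],[[0,0,0],[0,0,0],-0.2],[[0,0,0],[0,0,0],-0.2]]'
python3 -m pendant '[[[0,0,0.2],[0,0,0],-0.2],[[0,0,0.4],[0,0,0],-0.2],[[0,0,0.8],[0,0,0],-0.2],[[0,0,0.8],[0,0,0],-0.2],[[0,0,0.8],[0,0,0],-0.2],[[0,0,0.8],[0,0,0],-0.2],[[0,0,0.6],[0,0,0],-0.2],[[0,0,0.5],[0,0,0],-0.2],[[0,0,0],[0,0,0],-0.2],[[0,0,0],[0,0,0],-0.2]]'
python3 - <<'E'
from h import *
np.set_printoptions(precision=1,suppress=True,linewidth=160)
print(bot.get_obs()["tool_pos"])
i=bot.capture("wrist");cv2.imwrite("pics/w3.png",i);g=cv2.cvtColor(i,cv2.COLOR_BGR2GRAY)
c,s=np.cos(-.186),np.sin(-.186);R=np.array([[c,s],[-s,c]])
for r in(150,175,200,215):
    e=np.where(np.diff((g[r]<60).astype(int)))[0]+.5
    e=e[(e>150)&(e<400)]
    print(r,e,"z8",(R@onz("wrist",[(x,r) for x in e],8)[:,:2].T)[1],"z92",(R@onz("wrist",[(x,r) for x in e],92)[:,:2].T)[1])
# labels (bright, low-saturation small blobs on the +x faces) in the scene and side views
for n,(x0,x1,y0,y1) in dict(scene=(290,360,210,290),side=(225,290,215,290)).items():
    im=bot.capture(n);h=cv2.cvtColor(im,cv2.COLOR_BGR2HSV);m=((h[...,1]<60)&(h[...,2]>85)).astype(np.uint8)
    k,_,st,ce=cv2.connectedComponentsWithStats(m)
    for q in range(1,k):
        if 12<st[q,4]<150 and x0<ce[q,0]<x1 and y0<ce[q,1]<y1:
            print(n,ce[q],st[q,4],cv2.minAreaRect(np.argwhere(_==q)[:,::-1].astype(np.float32)))
E
```

```text
time: 21.43
tool_pos: [553.5, 134.7, 125.7]
tcp_rot: [3.141, 0.0, -0.186]
contact_force: [-0.7, 1.0, -0.0]
grip_width: 36.9
finger_force: 0.0
time: 22.27
tool_pos: [553.6, 134.7, 273.3]
tcp_rot: [-3.141, -0.002, -0.186]
contact_force: [-0.2, -1.1, 0.5]
grip_width: 36.7
finger_force: 0.0
[553.6 134.7 273.3]
150 [195.5 346.5] z8 [320.8 150.1] z92 [303.  167.7]
175 [196.5 345.5] z8 [321.1 149.8] z92 [303.2 167.5]
200 [198.5 343.5] z8 [320.3 150.6] z92 [302.6 168.2]
215 [198.5 343.5] z8 [321.2 149.7] z92 [303.3 167.4]
scene [307.5 231.6] 25 ((307.6399841308594, 231.97998046875), (10.323759078979492, 3.535533905029297), 81.8698959350586)
scene [313.6 242.6] 18 ((313.0769348144531, 243.11538696289062), (5.295135974884033, 5.295135974884033), 11.309932708740234)
```

The row's outer top edges fit five upright cases in contact. The case was released while standing on the floor, and the gripper is clear. Handing in.

```bash
python3 -c "
from plant import bot
print(bot.close_job())"
```

```text
the job is handed in; nothing more can be done
None
```

I pushed the new case down between the two middle cases until it met the rack floor, released it and handed the job in at about 22 s. Readings between moves stayed far below the force limits; no verdict came back, and I checked the final uprightness only by edge measurement, not by viewing a picture.

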